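# Hook the lower shelf onto the slotted upright and stand the microtube rack on it

## Robot

A 6-joint arm with a two-finger parallel gripper is mounted at the origin on the work surface. World frame = base frame: x ahead of the robot, y to its left, z up, the work surface at z = 0. Lengths are in m, angles in rad, forces in N, time in s.
With the tool pointing down it reaches from about 0.3 to 0.875 m from the base axis. Payload 6.4 kg.
Tool frame: the origin (TCP) lies midway between the tips of the shut fingers; the grasp point (between the pads) lies 19 mm behind it; x points along the fingers, y is the direction in which the jaws open and shut, and the axes are right-handed (so a half turn about x gives the same grasp; the last joint's range is limited). The gripper opens to 85 mm and grips with 20 to 120 N. Pads are 22 mm wide; open, the fingers measure 114 mm over their backs; the gripper's body (76 mm by 85 mm) begins 54 mm behind the grasp point. The pads swing forward as they close: fully open they stand 13 mm farther back than shut.
Start: joints at [-1.497, 0.181, 1.607, -0, 1.354, -0.206], TCP at [0.159, -0.553, 0.231] pointing down, gripper open.
Joint ranges: [-2.99, 2.99], [-0.89, 2.07], [0.3, 2.58], [-1.14, 4.28], [0, 2.63], [-3.12, 3.12]. Speed limits (rad/s): [2.57, 2.57, 3.01, 3.14, 3.14, 3.14].

## Interface

Orientations are given as a unit quaternion [w, x, y, z].
In Python, from bench import ctrl gives the robot as it stands.
- The arm moves only by the tool step_arm, never from a script. Its argument "motion" is a list of rows, each a list of 7 numbers: the shift along the tool's x, y, z in mm, then the turn, a rotation vector about the tool's x, y, z in degrees, then the closure in counts, from 0 (fully open) to 255 (shut). In form: [[tx, ty, tz, rx, ry, rz, hand], ...]. A call has 1 to 10 rows; each row is the pose to reach, as a shift and turn from the pose commanded when the call began, along the tool's axes at that moment; what a row does not reach only later rows make up. A row lasts 1/8 s, in which the tool goes at most 62.5 mm and 10.7 degrees, less where a joint would pass 70% of its speed; a pose out of reach is approached as far as the arm can. A call with a gripper value outside its range is refused whole. The fingers move at their own pace and stop on an object; the grip force is fixed at half the most. Time passes only in rows, so rows that repeat a pose let the fingers close. It gives the time, the measured TCP pose, the force and the opening at its end, in the units of the state.
- ctrl.get_obs(): the state, without advancing time (a new reading comes with each control period).
- ctrl.camera(name): name is "scene" or "top" or "wrist"; returns (picture, depth): 400x640x3 uint8, red, green, blue; 400x640 float32, m along the optical axis (not along the pixel's ray), 0 where there is no reading.
- ctrl.camera_info(name): a dict with "fx", "fy", "cx", "cy" (pixels), "dist_coeffs" ([k1, k2, p1, p2, k3] as OpenCV has them; the pictures are not rectified), "T" (4x4, takes a point from camera to world coordinates); the wrist camera has in their place "hand_eye" (4x4, takes a point from camera to tool coordinates, whose origin is the TCP and whose axes are the tool frame's). Camera axes: x right, y down, z forward; pixel columns grow to the right and rows downward; lengths in m; the calibration is good to about 2 mm. A picture is of the moment at which its call begins: read the wrist's pose just before it. camera_info takes no time and is no camera call.
- ctrl.hand_in(): hands the job in, once; it reports no verdict.
The state is a dict: "time_s": time; "q": joint angles; "dq": joint speeds; "joint_efforts": joint torques, N m; "eef_pos": TCP position; "eef_rot": TCP orientation; "wrist_force": force on the tool from outside, world axes, zero at the start; "torque": the same for the moment, N m; "opening": opening from 0.0 (shut) to 1.0 (fully open).
Only numpy, scipy, OpenCV 4.12 (cv2) and the standard library are available. Lean on these libraries where they do the work, as an engineer would, in place of code of your own. Each camera call takes 0.05 s, during which the arm holds its last target. There are 200 camera calls.

## Task

Fit the loose steel shelf to the slotted upright: push its two hook tabs into the two lowest slots, below the shelf already there, and press it down until it is fully home, flush and level. Let go of it, then carry the white microtube rack upright and set it down gently on the new shelf, lengthwise in the middle between the back plate and the front lip. Leave everything else where it is.

Things in the scene. Friction and masses are not known exactly. Their poses are not given: they have to be found in the camera images.
- post: Grey steel upright, hollow, 50 mm wide (y), 33 deep (x), 486 high, fixed on a 150 x 150 x 8 mm foot plate (x -100 to +50 mm). Origin: on the bench at the middle of the bottom of its slotted face (the plane x = 0, looking along -x); z up. Seven slots on its middle line, each 12 mm wide, 28 high, lower edges 130, 180, 230, 280, 330, 380, 430 mm above the bench; face 3 thick. Back face alike.
- post_seat (a point): Point on the upright's slotted face, middle of its width, 100 mm above the bench: where shelf_heel lies when the loose shelf is fully home in the two lowest slots (its x then along the upright's x). Axes as post.
- upper_edge (a point): Middle of the lower front edge of the upper shelf, fitted for good in the two top slots and of the same make as the loose one: 60 mm wide, jutting 120 mm from the face, underside 350 mm and platform top 375 mm above the bench. It hangs over the new shelf's place, so the hand must work tilted, some 35 to 45 degrees from vertical, leaning away from the upright. Axes as post.
- shelf: Loose steel hook-on shelf, 0.2 to 0.4 kg, at the start standing level on the bench. Origin: centre of its underside; x to the back (the tabs), z up. Platform 120 (x) by 60 (y) by 25 mm high, its flat sides are the place to grip. Front lip at x = -57 to -60 mm, 8 mm above the platform's top. Back plate at x = 57 to 60 mm, 50 mm wide, up to 100 mm above the underside.
- shelf_heel (a point): Middle of the lower back edge of the loose shelf, at x = 60 mm, y = 0, z = 0 of the shelf. Axes as shelf. Once hooked in, the shelf holds itself with 2 mm of play and may droop a degree or two.
- shelf_tab (a point): Underside of the upper hook tab's neck, on the back plate (x 60, y 0, z 80 mm of the shelf); the lower tab is alike, 50 mm below. Tab 6 mm wide; neck 8 mm high, 5 mm long; then a hook 4 mm thick (x 65 to 69 mm) reaching 10 mm below the neck. Tabs enter the slots with the shelf 10 to 20 mm above home (15 is the middle); pressed flush and lowered, the necks rest on the slots' lower edges.
- rack: White plastic rack with microtubes, loose, 0.11 to 0.18 kg: 96 mm (x) by 54 mm (y), flat sides 40 mm high to grip, 54 mm high over the tube caps. Origin: centre of its underside; z up; either way round is the same. On the new shelf its long side runs along the shelf's x, centred, with its underside on the platform's top (25 mm above the shelf's underside).
- upper_bottle: Small amber bottle, 48 mm across and 95 mm high, standing loose on the upper fitted shelf; origin: centre of its underside. Not to be disturbed.
- beaker: Glass beaker, 68 mm across, 85 mm high, loose on the bench; origin: centre of its underside. Not to be disturbed.
- cylinder: Measuring cylinder, 26 mm across on a 60 mm foot, 188 mm high, loose; origin: centre of its underside. Not to be disturbed.
- tip_box: Pink-lidded pipette-tip box 120 x 82 x 67 mm, loose; origin: centre of its underside. Not to be disturbed.
- tube_rack: Orange rack 100 x 200 mm with blue-capped tubes up to 116 mm high, loose; origin: centre of its underside. Not to be disturbed.
- microplate: Clear 96-well plate 127 x 85 x 14 mm, loose; origin: centre of its underside. Not to be disturbed.
Mind the look-alikes: they are no part of the job. What is shaped like the shelf but red is not meant.

How it is judged:
On the way, in this order (a step that is already met when the one before it is completed fails the run):
1. the loose shelf is hooked home in the two lowest slots (heel within 6 mm of home, in line and level within 5 degrees) and let go (distance between shelf_heel and post_seat below 0.006 m and z of shelf_heel in the frame of post_seat below 0.004 m and angle between the x axis of shelf and the x axis of post, either way round below 0.09 rad and angle between shelf's own z axis and vertical below 0.09 rad and contact force between the fingers and shelf below 0.1 N), for 0.3 s.
2. the rack stands on the new shelf (z of rack in the frame of shelf between 0.021 and 0.029 m and horizontal distance between rack and shelf below 0.018 m and contact force between rack and shelf above 0.2 N), for 0.2 s.
At the end, for the whole second after the job is handed in: Shelf hooked in the two lowest slots: heel within 6 mm of home and under 4 mm high, in line and level within 5 degrees. Rack at rest on its platform, within 12 mm of centre both ways, in line within 11 and upright within 7 degrees. Both let go (distance between shelf_heel and post_seat below 0.006 m and z of shelf_heel in the frame of post_seat below 0.004 m and angle between the x axis of shelf and the x axis of post, either way round below 0.09 rad and angle between shelf's own z axis and vertical below 0.09 rad and z of rack in the frame of shelf between 0.021 and 0.029 m and x of rack in the frame of shelf between -0.012 and 0.012 m and y of rack in the frame of shelf between -0.012 and 0.012 m and angle between the x axis of rack and the x axis of shelf, either way round below 0.2 rad and angle between rack's own z axis and vertical below 0.12 rad and linear speed of each of rack, shelf below 0.02 m/s); the robot touches nothing.
It fails at once if the rack is tipped by more than 23 degrees (angle between rack's own z axis and vertical above 0.4 rad).
It fails at once if the rack is dropped (falls free from more than about 13 mm) (linear speed of rack above 0.5 m/s and contact force between the fingers and rack below 0.05 N).
It fails at once if the bottle on the upper shelf is shifted by more than 20 mm or tipped (distance of upper_bottle from where it was at the start of the episode above 0.02 m or angle between upper_bottle's own z axis and vertical above 0.4 rad).
It fails at once if glassware, boxes or racks on the bench are pushed by more than 30 mm or tipped (distance of any of beaker, cylinder, tip_box, tube_rack, microplate from where it was at the start of the episode above 0.03 m or angle between any of beaker, cylinder's own z axis and vertical above 0.4 rad).
It also fails if it takes over 72 s, if anything falls off the work surface, if the arm or the gripper's body presses on something with over 40 N, if the wrist force passes 120 N, or if a joint passes its speed limit or range.

## Working session

There is one attempt and no reset: what is moved stays moved. The work goes in short steps, Python scripts to look and compute and a tool call to move; the robot and the scene stay as the last step left them, time stands still between calls to the robot, and variables do not carry over. Pictures are saved under pics/ and viewed, about 8 in all and at most 12, crops included, and the job is handed in when it is done.

Besides the shell and the picture viewer there is one more tool, called by a JSON object that holds its "method" and its "body", one argument or row to a line. step_arm: Moves the arm, as the interface text tells. Its arguments: {"type":"object","properties":{"motion":{"type":"array","items":{"type":"array","items":{"type":"number"}}}},"required":["motion"]}

```bash
ls; mkdir -p pics; python3 - <<'E'
from bench import ctrl
import cv2,numpy as np
o=ctrl.get_obs();print(o)
for n in("scene","top"):
    p,d=ctrl.camera(n);cv2.imwrite(f"pics/{n}0.png",p[:,:,::-1]);np.save(f"pics/{n}0.npy",d)
    print(n,ctrl.camera_info(n))
print(ctrl.camera_info("wrist"))
E
```

```text
pics
{'time_s': 0.0, 'q': array([-1.49731245e+00,  1.81503020e-01,  1.60800293e+00, -4.44963457e-05,
        1.35377647e+00, -2.06314721e-01]), 'dq': array([-0.00120194, -0.00039368,  0.0002089 ,  0.00019996,  0.00060738,
        0.00157675]), 'joint_efforts': array([ 1.43492493e-04, -4.44878340e+01, -3.51337731e+01, -2.94541223e-04,
        9.10717790e-03,  1.39120723e-05]), 'eef_pos': array([ 0.15874759, -0.55208758,  0.23040797]), 'eef_rot': array([ 0.09800758,  0.70022198,  0.09920183, -0.70017333]), 'wrist_force': array([-4.92605745e-04,  7.76020510e-01, -1.07265042e-01]), 'torque': array([-0.0070185 , -0.06843122, -0.06893328]), 'opening': 1.0043811684990174}
scene {'fx': 374.71898252182666, 'fy': 374.71898252182666, 'cx': 318.75305200045125, 'cy': 201.2516403781112, 'dist_coeffs': array([-0.04893198,  0.        ,  0.        ,  0.        ,  0.        ]), 'T': array([[ 0.18598575,  0.72372487, -0.66455369,  1.19981607],
       [ 0.98235681, -0.12346945,  0.14046489, -0.26501297],
       [ 0.01960586, -0.67895332, -0.73391962,  0.96332374],
       [ 0.        ,  0.        ,  0.  
[... 312 characters left out ...]
2342849, -0.02199182, -0.1194256 ],
       [ 0.02031778, -0.06944089, -0.99737914,  1.43403759],
       [ 0.        ,  0.        ,  0.        ,  1.        ]])}
{'fx': 347.424506059166, 'fy': 347.424506059166, 'cx': 322.5712335200274, 'cy': 203.955395734853, 'dist_coeffs': array([-0.04028871,  0.        ,  0.        ,  0.        ,  0.        ]), 'hand_eye': array([[ 1.24464856e-03, -2.87304282e-01,  9.57838556e-01,
        -1.43278306e-01],
       [ 9.99999161e-01,  7.01344076e-04, -1.08906491e-03,
         1.45374659e-04],
       [-3.58881386e-04,  9.57839108e-01,  2.87304914e-01,
        -7.45416056e-02],
       [ 0.00000000e+00,  0.00000000e+00,  0.00000000e+00,
         1.00000000e+00]])}
```

View pics/scene0.png

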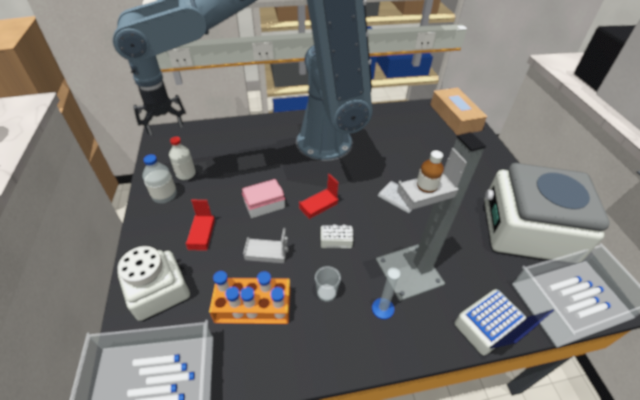

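View pics/top0.png

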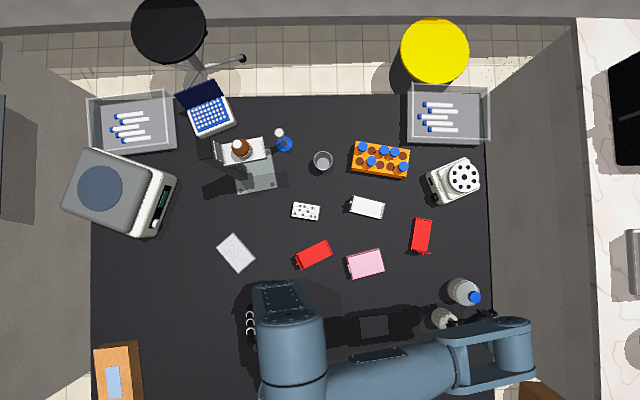

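```bash
cat > h.py <<'E'
from bench import ctrl
import cv2,numpy as np
from scipy.spatial.transform import Rotation as R
def Rq(q): return R.from_quat([q[1],q[2],q[3],q[0]])
def tool(o=None):
    o=o or ctrl.get_obs(); T=np.eye(4); T[:3,:3]=Rq(o["eef_rot"]).as_matrix(); T[:3,3]=o["eef_pos"]; return T
def camT(n,T=None):
    i=ctrl.camera_info(n); return i, (i["T"] if n!="wrist" else (tool() if T is None else T)@i["hand_eye"])
def cloud(n,d,T=None):
    i,C=camT(n,T); K=np.array([[i["fx"],0,i["cx"]],[0,i["fy"],i["cy"]],[0,0,1.]])
    v,u=np.mgrid[:400,:640]; p=np.stack([u,v],-1).reshape(-1,1,2).astype(float)
    n_=cv2.undistortPoints(p,K,i["dist_coeffs"]).reshape(400,640,2)
    P=np.dstack([n_*d[...,None],d]); W=P@C[:3,:3].T+C[:3,3]; W[d<=0]=np.nan; return W
def proj(n,X,T=None):
    i,C=camT(n,T); K=np.array([[i["fx"],0,i["cx"]],[0,i["fy"],i["cy"]],[0,0,1.]]); Ci=np.linalg.inv(C)
    return cv2.projectPoints(np.atleast_2d(X).astype(float),cv2.Rodrigues(Ci[:3,:3])[0],Ci[:3,3],K,i["dist_coeffs"])[0].reshape(-1,2)
def rect(P,m):
    q=P[m][:,:2]; r=cv2.minAreaRect((q*1000).astype(np.float32)); return r
E
python3 - <<'E'
from h import *
rois={"shelf":(340,180,395,232),"rack":(282,190,330,232),"post":(190,120,320,205)}
d=np.load("pics/top0.npy");W=cloud("top",d)
for k,(a,b,c,e) in rois.items():
    Z=W[b:e,a:c,2]; h,ed=np.histogram(Z[~np.isnan(Z)],bins=np.arange(-.01,.6,.01)); print(k,[(round(ed[i],3),int(h[i])) for i in range(len(h)) if h[i]>5])
def f(k,z0,z1):
    a,b,c,e=rois[k]; P=W[b:e,a:c]; Z=P[...,2]; m=((Z>z0)&(Z<z1)).astype(np.uint8)
    n,l,s,_=cv2.connectedComponentsWithStats(m)
    for j in range(1,n):
        if s[j,4]>15: print(k,z0,z1,s[j]+np.array([a,b,0,0,0]),rect(P,l==j),np.nanmedian(Z[l==j]))
f("shelf",.015,.05);f("shelf",.08,.11);f("rack",.03,.07);f("post",.004,.02);f("post",.35,.39);f("post",.46,.50)
s=cv2.imread("pics/scene0.png");t=cv2.imread("pics/top0.png")
cv2.imwrite("pics/crop1.png",np.hstack([cv2.resize(s[190:300,180:360],None,fx=2.2,fy=2.2,interpolation=3),cv2.resize(t[120:230,190:400],None,fx=1.9,fy=2.2,interpolation=3)]))
E
```

```text
shelf [(np.float64(-0.01), 1171), (np.float64(0.0), 1118), (np.float64(0.01), 35), (np.float64(0.02), 443), (np.float64(0.03), 43), (np.float64(0.07), 7), (np.float64(0.08), 6), (np.float64(0.09), 7), (np.float64(0.1), 8)]
rack [(np.float64(-0.01), 774), (np.float64(0.0), 838), (np.float64(0.03), 51), (np.float64(0.04), 264), (np.float64(0.05), 75)]
post [(np.float64(-0.01), 3414), (np.float64(0.0), 4479), (np.float64(0.01), 402), (np.float64(0.02), 50), (np.float64(0.03), 66), (np.float64(0.04), 80), (np.float64(0.05), 168), (np.float64(0.06), 219), (np.float64(0.07), 84), (np.float64(0.08), 51), (np.float64(0.09), 14), (np.float64(0.1), 21), (np.float64(0.11), 10), (np.float64(0.12), 21), (np.float64(0.13), 13), (np.float64(0.14), 16), (np.float64(0.15), 15), (np.float64(0.16), 15), (np.float64(0.17), 13), (np.float64(0.18), 63), (np.float64(0.19), 22), (np.float64(0.2), 8), (np.float64(0.21), 9), (np.float64(0.22), 9), (np.float64(0.23), 10), (np.float64(0.24), 10), (np.float64(0.25), 9), (np.float64(0.26), 8), (np.float64(0.27), 10), (np.float64(0.28), 9), (np.float64(0.29), 7), 
[... 1184 characters left out ...]
2421875, 156.4185791015625), 12.405171394348145) 0.008488544625894767
post 0.004 0.02 [316 157   4  11  22] ((682.4351196289062, -108.09430694580078), (11.335037231445312, 35.79916763305664), 88.59651947021484) 0.006703872343556072
post 0.35 0.39 [210 136  57  32 735] ((657.3092041015625, 112.99588775634766), (61.637359619140625, 151.81329345703125), 9.887914657592773) 0.3749053418137507
post 0.46 0.5 [195 137  20  24 366] ((648.1318969726562, 171.93515014648438), (53.38191223144531, 37.24691390991211), 10.098546028137207) 0.4858084296804033
post 0.46 0.5 [233 140  10   9  68] ((659.9017333984375, 91.37870788574219), (21.27048683166504, 20.15275764465332), 85.2598876953125) 0.469931214578866
```

View pics/crop1.png

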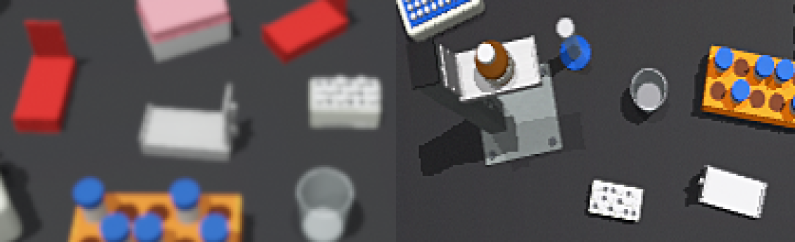

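```bash
cat >> h.py <<'E'
D=np.deg2rad
def tilt(yaw,t,flip):  # tool orientation: fingers down leaning toward local +x
    a=D(yaw); sx=np.array([np.cos(a),np.sin(a),0]); sy=np.array([-np.sin(a),np.cos(a),0]); u=np.array([0,0,1.])
    x=np.sin(D(t))*sx-np.cos(D(t))*u; y=sy*flip; return np.column_stack([x,y,np.cross(x,y)])
def delta(p,M,T=None):
    T=tool() if T is None else T; A=T[:3,:3].T
    return np.round(np.r_[A@(np.array(p)-T[:3,3])*1000, np.degrees(R.from_matrix(A@M).as_rotvec())],1)
def ori(q): # assumed
    P=np.array([[0,0,1],[0,1,0],[-1,0,0]]).T
    E=lambda ax,a:R.from_euler(ax,a).as_matrix()
    return E('z',q[0])@E('y',q[1]+q[2])@E('z',q[3])@E('y',q[4])@E('z',q[5])
E
python3 - <<'E'
from h import *
o=ctrl.get_obs();T=tool();print(np.round(T,3));M0=ori(o["q"]);print(np.round(M0,3)); 
C=M0.T@T[:3,:3];print(np.round(C,2)); C=np.round(C)
for nm,p,yaw in(("pick",(.51,-.283,.005),74.6),("place",(.66,.09,.12),100.1)):
  for f in(1,-1):
    M=tilt(yaw,37,f); w=np.array(p)-.28*M[:,0]; q1=np.arctan2(w[1],w[0])
    for s in (1.6,2.0):
      B=R.from_euler('z',q1)*R.from_euler('y',s)
      e=(B.inv()*R.from_matrix(M@C.T)).as_euler('ZYZ')
      print(nm,f,s,round(q1,2),np.round(e,2),'delta',delta(p,M))
E
```

```text
[[-0.     0.276 -0.961  0.159]
 [ 0.002 -0.961 -0.276 -0.552]
 [-1.    -0.002 -0.     0.23 ]
 [ 0.     0.     0.     1.   ]]
[[-0.276  0.961 -0.   ]
 [ 0.961  0.276  0.002]
 [ 0.002  0.    -1.   ]]
[[ 0. -1. -0.]
 [ 0.  0. -1.]
 [ 1.  0.  0.]]
pick 1 1.6 -0.76 [0.58 1.84 2.72] delta [ 225.9 -161.3 -411.8  116.5  -21.8  -38.9]
pick 1 2.0 -0.76 [0.56 1.5  2.5 ] delta [ 225.9 -161.3 -411.8  116.5  -21.8  -38.9]
pick -1 1.6 -0.76 [ 0.58  1.84 -0.42] delta [ 225.9 -161.3 -411.8  -56.5   33.6  -18.8]
pick -1 2.0 -0.76 [ 0.56  1.5  -0.64] delta [ 225.9 -161.3 -411.8  -56.5   33.6  -18.8]
place 1 1.6 -0.11 [0.62 1.72 2.89] delta [ 111.4 -478.5 -659.    92.3  -27.8  -30.8]
place 1 2.0 -0.11 [0.63 1.39 2.66] delta [ 111.4 -478.5 -659.    92.3  -27.8  -30.8]
place -1 1.6 -0.11 [ 0.62  1.72 -0.25] delta [ 111.4 -478.5 -659.   -80.9   29.9  -27. ]
place -1 2.0 -0.11 [ 0.63  1.39 -0.48] delta [ 111.4 -478.5 -659.   -80.9   29.9  -27. ]
```

```bash
python3 - <<'E'
from h import *
M=tilt(74.6,37,-1); g=np.array([.5117,-.2773,.0055]); print(delta(g-.16*M[:,0],M))
E
```

```text
[  97.4  -84.3 -364.8  -56.5   33.6  -18.8]
```

{"method": "step_arm", "body": {
  "motion": [
    [0,-30,-130,-16,10,-5,0],
    [0,-60,-250,-32,19,-11,0],
    [40,-84,-365,-56.5,33.6,-18.8,0],
    [60,-84,-365,-56.5,33.6,-18.8,0],
    [97.4,-84.3,-364.8,-56.5,33.6,-18.8,0],
    [97.4,-84.3,-364.8,-56.5,33.6,-18.8,0],
    [97.4,-84.3,-364.8,-56.5,33.6,-18.8,0],
    [97.4,-84.3,-364.8,-56.5,33.6,-18.8,0],
    [97.4,-84.3,-364.8,-56.5,33.6,-18.8,0],
    [97.4,-84.3,-364.8,-56.5,33.6,-18.8,0]
  ]
}}

```text
time_s: 1.35
eef_pos: [0.4856, -0.3721, 0.1353]
eef_rot: [0.272, 0.712, 0.541, -0.356]
wrist_force: [-1.5, -0.6, -0.0]
opening: 1.002
```

```bash
python3 - <<'E'
from h import *
M=tilt(74.6,37,-1); g=np.array([.5117,-.2773,.0055]); o=ctrl.get_obs();print(o["time_s"],o["q"],delta(g,M))
T=tool();p,d=ctrl.camera("wrist");cv2.imwrite("pics/w1.png",p[:,:,::-1]);W=cloud("wrist",d,T)
near=np.linalg.norm(W[...,:2]-[.51,-.2835],axis=-1)<.12
for lo,hi in((.019,.03),(.094,.105)):
    m=(near&(W[...,2]>lo)&(W[...,2]<hi)).astype(np.uint8);n,l,s,_=cv2.connectedComponentsWithStats(m)
    for j in range(1,n):
        if s[j,4]>60: print(s[j],rect(W,l==j),np.median(W[l==j][:,2]))
E
```

```text
1.35 [-1.07565002  0.62071223  1.35007795  0.43063776  1.65540829 -0.8767341 ] [ 1.629e+02 -5.000e-01 -1.100e+00  0.000e+00  2.000e-01 -1.000e-01]
[ 289  122   76  126 8875] ((514.9168090820312, -283.6186218261719), (115.20341491699219, 60.14438247680664), 74.60427856445312) 0.025872498299182534
[288 252  78   4 210] ((498.2171630859375, -343.2445068359375), (0.7102779746055603, 59.86716079711914), 74.56260681152344) 0.02565484001872856
[292  62  72  12 737] ((529.9407958984375, -229.5857391357422), (4.8126726150512695, 50.40987777709961), 74.94295501708984) 0.09928233169797138
```

View pics/w1.png

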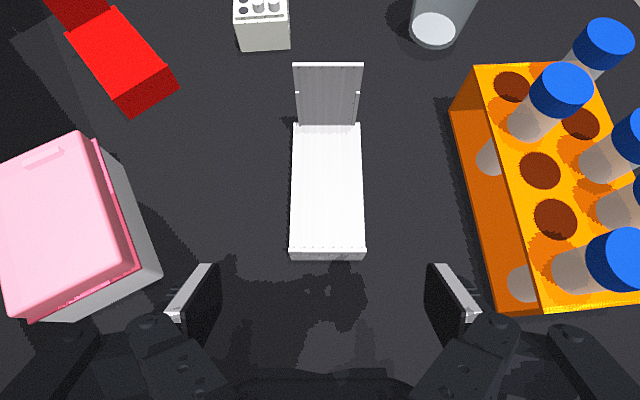

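{"method": "step_arm", "body": {
  "motion": [
    [50,3,0,0,0,0,0],
    [100,3,0,0,0,0,0],
    [130,3,0,0,0,0,0],
    [145,3,0,0,0,0,0],
    [155,3,0,0,0,0,0],
    [160,3,0,0,0,0,0],
    [160,3,0,0,0,0,0],
    [160,3,0,0,0,0,0]
  ]
}}

```text
time_s: 2.4
eef_pos: [0.5148, -0.28, 0.0065]
eef_rot: [0.272, 0.712, 0.542, -0.355]
wrist_force: [-0.1, 0.1, 0.1]
opening: 1.001
```

{"method": "step_arm", "body": {
  "motion": [
    [0,0,0,0,0,0,120],
    [0,0,0,0,0,0,255],
    [0,0,0,0,0,0,255],
    [0,0,0,0,0,0,255],
    [0,0,0,0,0,0,255],
    [0,0,0,0,0,0,255]
  ]
}}

```text
time_s: 3.15
eef_pos: [0.515, -0.2801, 0.0066]
eef_rot: [0.272, 0.712, 0.541, -0.355]
wrist_force: [-0.4, -4.3, 6.1]
opening: 0.692
```

{"method": "step_arm", "body": {
  "motion": [
    [-24,0,-18,0,0,0,255],
    [-60,0,-45,0,0,0,255],
    [-100,0,-75,0,0,0,255],
    [-136,0,-102,0,0,0,255],
    [-136,0,-102,0,0,0,255],
    [-136,0,-102,0,0,0,255]
  ]
}}

```text
time_s: 3.9
eef_pos: [0.5137, -0.2781, 0.174]
eef_rot: [0.27, 0.711, 0.543, -0.356]
wrist_force: [-0.2, -0.2, -3.4]
opening: 0.689
```

```bash
python3 - <<'E'
from h import *
# post frame estimate; shelf in hand in tool frame
o=ctrl.get_obs();T=tool(o);print(o["q"],o["wrist_force"],o["opening"])
p,d=ctrl.camera("wrist");cv2.imwrite("pics/w2.png",p[:,:,::-1]);
W=cloud("wrist",d,np.eye(4)) # tool coords
v,u=np.mgrid[:400,:640]
# shelf x,z axes in tool coords assuming 37deg tilt
sx=np.array([np.sin(D(37)),0,-np.cos(D(37))]);uz=-np.array([np.cos(D(37)),0,np.sin(D(37))]);sy=np.array([0,-1,0])
S=np.stack([W@sx,W@sy,W@uz],-1)*1000
for nm,(a,b,c,e) in {"platform":(300,150,345,235),"plate":(300,70,345,110),"wide":(240,20,420,300)}.items():
    Q=S[b:e,a:c].reshape(-1,3);Q=Q[~np.isnan(Q[:,0])]
    if nm=="wide":
        Q=Q[(Q[:,2]>0)&(abs(Q[:,1])<60)]; 
        pm=Q[(Q[:,2]>60)&(Q[:,0]>30)&(Q[:,0]<80)];print("platetop",np.percentile(pm,[1,50,99],axis=0))
    else:
        c0=Q.mean(0);n=np.linalg.svd(Q-c0,full_matrices=False)[2][2];print(nm,c0,n)
# post: preliminary pre-hook pose
pyaw=100.1;px=np.array([np.cos(D(pyaw)),np.sin(D(pyaw)),0]);O=np.array([.651,.1557,0]);M=tilt(pyaw,37,-1)
tcp=lambda out,up:O+px*(-.060-out+.0064)+np.array([0,0,.1+up+.0055])
print(delta(tcp(.14,.02),M),tcp(.14,.02))
E
```

```text
[-0.96593145  0.4756998   1.48365177  0.47833422  1.62663504 -0.78012934] [-0.17297732 -0.21992178 -3.35205142] 0.6886862240688784
platform [30.76184604 -0.89560319 19.2377252 ] [ 0.0019383   0.00178831 -0.99999652]
plate [50.88537476 -0.96185592 61.2511782 ] [-9.99996725e-01  8.38558760e-04 -2.41793928e-03]
platetop [[ 48.84931807 -25.80660153  60.46732187]
 [ 50.82242875  -1.63172284  77.76922244]
 [ 51.9287009   22.79779468  90.23320453]]
[ 206.5  101.2 -194.6  -20.4   -0.   -15.2] [ 0.684951   -0.03489982  0.1255    ]
```

View pics/w2.png

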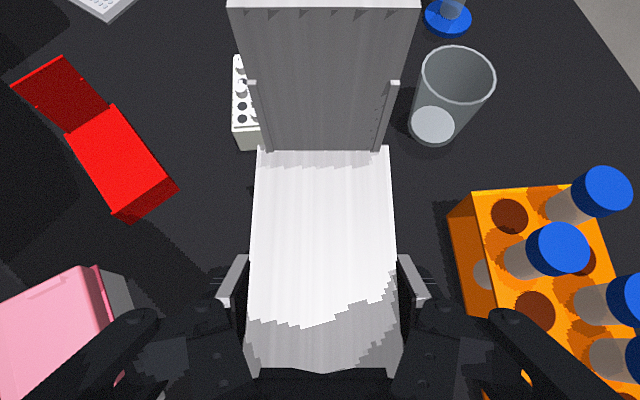

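{"method": "step_arm", "body": {
  "motion": [
    [0,10,-20,-7,0,-5,255],
    [10,20,-50,-14,0,-10,255],
    [50,50,-100,-20.4,0,-15.2,255],
    [90,75,-150,-20.4,0,-15.2,255],
    [140,101,-194.6,-20.4,0,-15.2,255],
    [180,101,-194.6,-20.4,0,-15.2,255],
    [206.5,101.2,-194.6,-20.4,0,-15.2,255],
    [206.5,101.2,-194.6,-20.4,0,-15.2,255],
    [206.5,101.2,-194.6,-20.4,0,-15.2,255]
  ]
}}

```text
time_s: 5.08
eef_pos: [0.6859, -0.0372, 0.1272]
eef_rot: [0.343, 0.575, 0.685, -0.287]
wrist_force: [-0.2, -0.2, -3.0]
opening: 0.688
```

```bash
python3 - <<'E'
from h import *
o=ctrl.get_obs();T=tool(o);print(o["q"],o["eef_pos"])
ims=[]
for n in("wrist","scene","top"):
    p,d=ctrl.camera(n);cv2.imwrite(f"pics/{n}3.png",p[:,:,::-1]);np.save(f"pics/{n}3.npy",d);ims.append(p[:,:,::-1])
np.save("pics/T3.npy",T)
pyaw=100.1;px=np.array([np.cos(D(pyaw)),np.sin(D(pyaw)),0]);O=np.array([.651,.1557,0]);py=np.array([-px[1],px[0],0])
F=np.column_stack([px,py,[0,0,1]])
W=cloud("wrist",np.load("pics/wrist3.npy"),T);L=(W-O)@F*1000
m=(abs(L[...,1])<60)&(L[...,0]>-30)&(L[...,0]<40)&(L[...,2]>20)&(L[...,2]<480)
print("wrist post pts",m.sum());Q=L[m]
if m.sum()>50: print(np.percentile(Q,[2,25,50,75,98],axis=0).round(1))
W=cloud("scene",np.load("pics/scene3.npy"));L=(W-O)@F*1000
m=(abs(L[...,1])<60)&(L[...,0]>-30)&(L[...,0]<60)&(L[...,2]>60)&(L[...,2]<340);Q=L[m]
print("scene",m.sum(),np.percentile(Q,[2,25,50,75,98],axis=0).round(1))
s=ims[1][100:310,330:500];cv2.imwrite("pics/c3.png",np.hstack([cv2.resize(s,None,fx=2.3,fy=2.3,interpolation=3)[:400],cv2.resize(ims[0][:,:], (400,400))[:400]])) 
E
```

```text
[-0.46120961  0.72701548  1.19771978  0.50530539  1.62735088 -0.7147175 ] [ 0.68586232 -0.03719183  0.12719938]
wrist post pts 0
scene 1495 [[-2.000e-01 -2.940e+01  6.820e+01]
 [ 1.500e+00 -2.740e+01  1.368e+02]
 [ 2.800e+00 -2.080e+01  2.076e+02]
 [ 1.720e+01  2.800e+00  2.663e+02]
 [ 3.200e+01  2.010e+01  3.321e+02]]
```

View pics/c3.png

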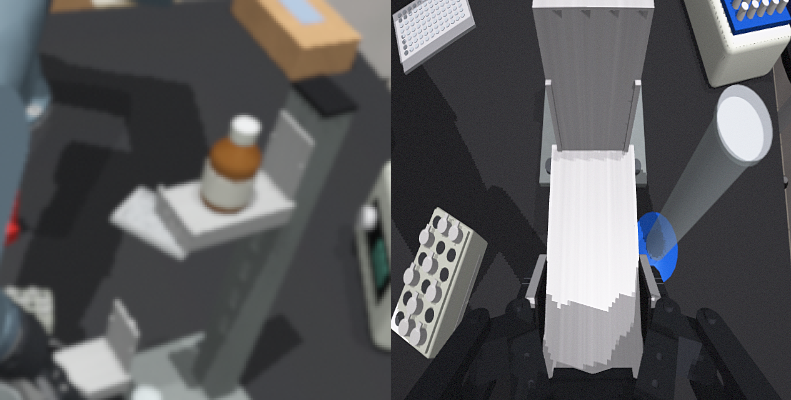

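```bash
cat > m.py <<'E'
from h import *
T=np.load("pics/T3.npy")
pyaw=100.1;px=np.array([np.cos(D(pyaw)),np.sin(D(pyaw)),0]);O=np.array([.651,.1557,0]);py=np.array([-px[1],px[0],0]);F=np.column_stack([px,py,[0,0,1]])
def plane(Q,nm):
    if len(Q)<20: print(nm,len(Q));return
    for _ in range(3):
        c=Q.mean(0);n=np.linalg.svd(Q-c,full_matrices=False)[2][2];r=(Q-c)@n;Q=Q[abs(r)<2.5*r.std()+1e-6]
    i=np.argmax(abs(n));n=n*np.sign(n[i]);print(nm,len(Q),"c",c.round(1),"n",n.round(3),"sd",r.std().round(2))
L=(cloud("scene",np.load("pics/scene3.npy"))-O)@F*1000
b=lambda x0,x1,y0,y1,z0,z1,L:L[(L[...,0]>x0)&(L[...,0]<x1)&(L[...,1]>y0)&(L[...,1]<y1)&(L[...,2]>z0)&(L[...,2]<z1)]
plane(b(-8,8,-20,20,70,340,L),"scene face");plane(b(6,28,-35,-18,70,440,L),"scene side")
A=T[:3,:3]; Ms=A@np.column_stack([[np.sin(D(37)),0,-np.cos(D(37))],[0,-1,0],[-np.cos(D(37)),0,-np.sin(D(37))]])
org=T[:3,3]+Ms@np.array([-.0062,-.001,-.0058]);print("shelf org",org, "yaw",np.degrees(np.arctan2(Ms[1,0],Ms[0,0])),"z",Ms[2])
S=(cloud("scene",np.load("pics/scene3.npy"))-org)@Ms*1000
plane(b(50,64,-21,21,32,95,S),"scene plate");plane(b(-50,50,-25,25,18,32,S),"scene platform top");plane(b(45,72,-20,20,94,106,S),"pl top")
plane(b(-58,56,-36,-24,4,20,S),"scene shelf side")
q=b(52,64,-40,40,40,95,S);print("plate y",np.percentile(q[:,1],[1,5,95,99]))
Sw=cloud("wrist",np.load("pics/wrist3.npy"),T);
q=b(52,64,-40,40,40,95,(Sw-org)@Ms*1000);print("wrist plate y",np.percentile(q[:,1],[.5,2,98,99.5]),np.median(q[:,0]))
Lw=(Sw-O)@F*1000
mf=(abs(Lw[...,2]-8)<4)&(Lw[...,0]>-115)&(Lw[...,0]<60)&(abs(Lw[...,1])<90)
Q=Lw[mf];print("wrist foot",len(Q),np.percentile(Q,[.5,2,50,98,99.5],axis=0).round(1))
for x in range(-95,30,15):
    q=Q[abs(Q[:,0]-x)<4];print(x,len(q),q[:,1].min().round(1) if len(q) else'',q[:,1].max().round(1) if len(q) else'')
for y in range(-80,81,20):
    q=Q[abs(Q[:,1]-y)<5];print('y',y,len(q),q[:,0].min().round(1) if len(q) else '')
Lt=(cloud("top",np.load("pics/top3.npy"))-O)@F*1000
q=b(-20,60,-50,50,478,495,Lt);print("top post",len(q),np.percentile(q,[1,50,99],axis=0).round(1))
E
python3 m.py
```

```text
scene face 590 c [  1.7  -0.7 193.5] n [1.    0.003 0.001] sd 0.89
scene side 613 c [ 17.1 -27.5 285.7] n [-0.001  1.    -0.003] sd 0.87
shelf org [ 0.68793554 -0.04313365  0.12141349] yaw 100.0274399438464 z [-0.00207937 -0.0012006   0.99999712]
scene plate 149 c [57.8  0.1 63.3] n [1.    0.006 0.   ] sd 0.64
scene platform top 351 c [17.2 -1.  24.7] n [-0.003 -0.007  1.   ] sd 1.41
pl top 30 c [58.5 -1.1 98.6] n [ 0.989  0.003 -0.148] sd 1.19
scene shelf side 59 c [  6.1 -31.2  12.2] n [0.002 1.    0.001] sd 0.75
plate y [-26.89149682 -26.0885763   21.74904034  24.18286727]
wrist plate y [-25.23975446 -24.48107698  23.58264599  24.30926192] 56.43557615354964
wrist foot 2587 [[-101.5  -77.8    5.1]
 [-100.9  -77.2    7.1]
 [ -59.8  -59.5    8.8]
 [  -9.6   72.3   10.1]
 [  -2.3   72.8   10.6]]
-95 283 -77.4 73.2
-80 162 -77.7 72.7
-65 295 -77.3 73.2
-50 285 -77.5 72.7
-35 198 -78.0 72.8
-20 115 -78.0 72.9
-5 39 -78.2 71.5
10 1 -78.5 -78.5
25 0  
y -80 289 -102.4
y -60 232 -101.4
y -40 0 
y -20 0 
y 0 0 
y 20 0 
y 40 0 
y 60 488 -100.7
y 80 0 
top post 323 [[-2.000e+00 -2.550e+01  4.805e+02]
 [ 1.600e+01  3.000e-01  4.864e+02]
 [ 3.450e+01  2.620e+01  4.904e+02]]
```

{"method": "step_arm", "body": {
  "motion": [
    [25,0,-27,0,0,0,255],
    [45,0,-54,0,0,0,255],
    [65,0,-78,0,0,0,255],
    [77,0,-92,0,0,0,255],
    [82,0,-98.5,0,0,0,255],
    [82,0,-98.5,0,0,0,255],
    [82,0,-98.5,0,0,0,255]
  ]
}}

```text
time_s: 6.1
eef_pos: [0.6643, 0.0885, 0.1212]
eef_rot: [0.344, 0.575, 0.685, -0.287]
wrist_force: [-0.1, 0.7, -3.1]
opening: 0.69
```

```bash
cat > n.py <<'E'
from h import *
import sys
o=ctrl.get_obs();T=tool(o);print(o["time_s"],o["eef_pos"],o["wrist_force"],o["opening"])
pyaw=100.1;px=np.array([np.cos(D(pyaw)),np.sin(D(pyaw)),0]);O=np.array([.651,.1557,0]);py=np.array([-px[1],px[0],0]);F=np.column_stack([px,py,[0,0,1]])
A=T[:3,:3]; Ms=A@np.column_stack([[np.sin(D(37)),0,-np.cos(D(37))],[0,-1,0],[-np.cos(D(37)),0,-np.sin(D(37))]])
org=T[:3,3]+Ms@np.array([-.0062,-.001,-.0058]);E=F.T@Ms
print("shelf org in post",((org-O)@F*1000).round(1),"heel",((org+Ms[:,0]*.06-O)@F*1000).round(1),"rot",np.degrees(R.from_matrix(E).as_rotvec()).round(2))
b=lambda x0,x1,y0,y1,z0,z1,L:L[(L[...,0]>x0)&(L[...,0]<x1)&(L[...,1]>y0)&(L[...,1]<y1)&(L[...,2]>z0)&(L[...,2]<z1)]
p,d=ctrl.camera("scene");k=sys.argv[1];cv2.imwrite(f"pics/s{k}.png",p[:,:,::-1])
P=(cloud("scene",d)-O)@F*1000;S=(cloud("scene",d)-org)@Ms*1000
q=b(-8,6,-18,20,240,340,P);print("face x",np.median(q[:,0]),len(q))
q=b(6,28,-35,-18,240,440,P);print("side y",np.median(q[:,1]))
q=b(40,64,-20,20,40,90,S);print("plate x (57)",np.median(q[:,0]),len(q))
q=b(-50,45,-25,25,15,40,S);print("top z(25)",np.median(q[:,2]),np.polyfit(q[:,0],q[:,2],1),len(q))
q=b(-50,45,-25,25,110,160,P-np.array([-60,0,0]));print("top z in post frame(125 home)",np.median(q[:,2]) if len(q) else 0)
q=b(-55,40,-38,-24,3,18,S);print("side y(-30)",np.median(q[:,1]),len(q))
E
python3 n.py 4
```

```text
6.1 [0.66431415 0.08846201 0.12123285] [-0.09801389  0.70217403 -3.12506219] 0.6897653933027128
shelf org in post [-74.8  -2.3 115.5] heel [-14.8  -2.4 115.3] rot [-0.16  0.18 -0.1 ]
face x 1.782407160341828 175
side y -27.31063932640477
plate x (57) 59.127110568056295 148
top z(25) 24.094440687819723 [5.24796456e-03 2.40616326e+01] 281
top z in post frame(125 home) 139.5959007109679
side y(-30) -30.7204813229273 39
```

{"method": "step_arm", "body": {
  "motion": [
    [2.4,-0.5,-3.2,0,0,0,255],
    [4.8,-0.5,-6.4,0,0,0,255],
    [7.2,-0.5,-9.6,0,0,0,255],
    [8.4,-0.5,-11.2,0,0,0,255],
    [8.4,-0.5,-11.2,0,0,0,255]
  ]
}}

```text
time_s: 6.78
eef_pos: [0.6611, 0.1019, 0.121]
eef_rot: [0.344, 0.575, 0.685, -0.287]
wrist_force: [-0.3, -7.3, -2.6]
opening: 0.688
```

```bash
python3 n.py 5
```

```text
6.775 [0.66107829 0.10191153 0.12104548] [-0.33903185 -7.30635805 -2.58553693] 0.6877748522321243
shelf org in post [-61.   -1.5 115.3] heel [ -1.   -1.6 115. ] rot [-0.13  0.3  -0.07]
face x 1.877058312260279 172
side y -27.352094864072896
plate x (57) 59.01993432784136 145
top z(25) 23.983759165966582 [7.76258287e-03 2.38230378e+01] 269
top z in post frame(125 home) 139.22169899692005
side y(-30) -30.381084684085792 42
```

{"method": "step_arm", "body": {
  "motion": [
    [2.8,0,1.2,0,0,0,255],
    [5.2,0,3.0,0,0,0,255],
    [7.6,0,4.8,0,0,0,255],
    [10,0,6.6,0,0,0,255],
    [11.6,0,7.8,0,0,0,255],
    [11.6,0,7.8,0,0,0,255]
  ]
}}

```text
time_s: 7.58
eef_pos: [0.6625, 0.1022, 0.1083]
eef_rot: [0.345, 0.576, 0.684, -0.287]
wrist_force: [1.0, -8.0, -1.0]
opening: 0.689
```

```bash
python3 n.py 6
```

```text
7.575 [0.66248654 0.10219066 0.10831047] [ 0.97476554 -8.01771156 -0.99669572] 0.6892517562922965
shelf org in post [-60.9  -2.9 102.5] heel [ -0.9  -3.1 102.2] rot [-0.31  0.31 -0.15]
face x 1.6790077819893325 171
side y -27.3986453520137
plate x (57) 59.242062817926026 138
top z(25) 23.88844340469744 [1.12121839e-02 2.37033434e+01] 266
top z in post frame(125 home) 126.4036531194333
side y(-30) -29.7306738939078 38
```

{"method": "step_arm", "body": {
  "motion": [
    [1.2,0,0.9,0,0,0,255],
    [2.4,0,1.8,0,0,0,255],
    [3.2,0,2.4,0,0,0,255],
    [3.2,0,2.4,0,0,0,255]
  ]
}}

```text
time_s: 8.12
eef_pos: [0.6626, 0.1021, 0.1059]
eef_rot: [0.345, 0.576, 0.684, -0.286]
wrist_force: [-1.3, -10.4, 6.9]
opening: 0.687
```

```bash
python3 n.py 7
```

```text
8.125 [0.66263397 0.10212644 0.10590355] [ -1.32629886 -10.35511494   6.90802436] 0.686899893184237
shelf org in post [-61.   -3.1 100.1] heel [-1.  -3.2 99.9] rot [-0.35  0.26 -0.11]
face x 1.7634122097798293 176
side y -27.38742509062986
plate x (57) 58.67175766192199 133
top z(25) 24.2915746829825 [2.01261488e-02 2.40593759e+01] 271
top z in post frame(125 home) 124.42359976115874
side y(-30) -29.416809348648624 33
```

{"method": "step_arm", "body": {
  "motion": [
    [1.6,0,1.2,0,0,0,255],
    [2.4,0,1.8,0,0,0,255],
    [2.4,0,1.8,0,0,0,255]
  ]
}}

```text
time_s: 8.55
eef_pos: [0.6628, 0.1021, 0.1051]
eef_rot: [0.345, 0.576, 0.684, -0.285]
wrist_force: [-5.9, -12.4, 17.2]
opening: 0.68
```

```bash
python3 n.py 8
```

```text
8.55 [0.66284534 0.10206839 0.10511071] [ -5.89783691 -12.36434112  17.20532382] 0.6802277709127651
shelf org in post [-61.1  -3.3  99.3] heel [-1.1 -3.3 99.1] rot [-0.41  0.18 -0.05]
face x 1.7149878036552146 172
side y -27.357781360283916
plate x (57) 58.241396770649885 131
top z(25) 24.39302004853948 [ 0.02532243 24.13673362] 268
top z in post frame(125 home) 123.6514900637467
side y(-30) -29.86496503019073 30
```

{"method": "step_arm", "body": {
  "motion": [
    [-2.4,0,-1.8,0,0,0,255],
    [-3.0,0,-1.4,0,0,0,255],
    [-3.0,0,-1.4,0,0,0,100],
    [-3.0,0,-1.4,0,0,0,0],
    [-3.0,0,-1.4,0,0,0,0],
    [-3.0,0,-1.4,0,0,0,0],
    [-3.0,0,-1.4,0,0,0,0]
  ]
}}

```text
time_s: 9.48
eef_pos: [0.6608, 0.1037, 0.1033]
eef_rot: [0.343, 0.575, 0.685, -0.287]
wrist_force: [0.2, -0.2, -0.6]
opening: 0.997
```

```bash
python3 n.py 9; python3 - <<'E'
import cv2
s=cv2.imread("pics/s9.png")[120:300,340:500];cv2.imwrite("pics/c9.png",cv2.resize(s,None,fx=3,fy=3,interpolation=3))
E
```

```text
9.475 [0.66076853 0.10372796 0.1032518 ] [ 0.17642767 -0.1985227  -0.63973036] 0.9974691794644647
shelf org in post [-59.1  -1.5  97.5] heel [ 0.9 -1.5 97.3] rot [-0.11  0.13 -0.01]
face x 1.7151154372992445 167
side y -27.260061180069826
plate x (57) 55.768216442025896 131
top z(25) 25.869100760128724 [ 0.03381774 25.42428009] 275
top z in post frame(125 home) 123.33499040491624
side y(-30) -30.776684175083954 33
```

View pics/c9.png

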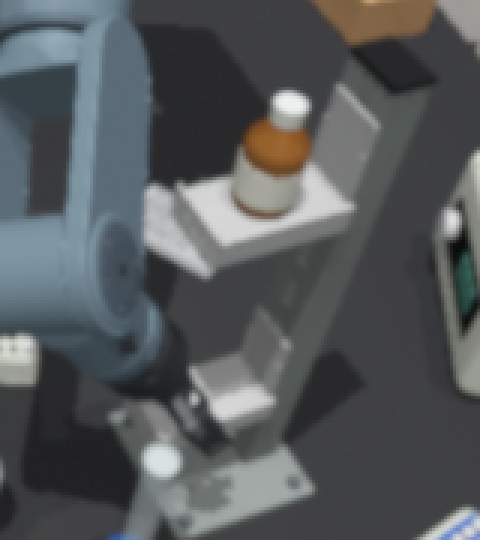

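{"method": "step_arm", "body": {
  "motion": [
    [-18,0,16,0,0,0,0],
    [-40,0,36,0,0,0,0],
    [-75,0,66,0,0,0,0],
    [-108,0,94,0,0,0,0],
    [-108,0,94,0,0,0,0],
    [-108,0,94,0,0,0,0]
  ]
}}

```text
time_s: 10.28
eef_pos: [0.6854, -0.0361, 0.1335]
eef_rot: [0.343, 0.576, 0.685, -0.287]
wrist_force: [0.4, 1.2, 0.5]
opening: 1.001
```

```bash
python3 - <<'E'
from h import *
print(tool()[:3,3])
M=tilt(79.2,37,1);c=np.array([.501,-.0592,0]);sx=np.array([np.cos(D(79.2)),np.sin(D(79.2)),0])
g=c+sx*.0024+np.array([0,0,.009]);pre=g-.15*M[:,0]+np.array([0,0,.08])
print(pre,delta(pre,M))
E
```

```text
[ 0.68536786 -0.03606016  0.13345531]
[ 0.48453438 -0.14551579  0.20879533] [-1.045e+02 -2.166e+02  1.300e+01 -1.624e+02 -1.770e+01  2.000e-01]
```

{"method": "step_arm", "body": {
  "motion": [
    [-45,-20,0,0,0,0,0],
    [-75,-60,5,10,0,0,0],
    [-100,-110,10,20,0,0,0],
    [-104,-160,13,30,0,0,0],
    [-104,-200,13,40,0,0,0],
    [-104,-217,13,50,0,0,0],
    [-104,-217,13,60,0,0,0],
    [-104,-217,13,70,0,0,0],
    [-104,-217,13,80,0,0,0],
    [-104,-217,13,90,0,0,0]
  ]
}}

```text
time_s: 11.52
eef_pos: [0.484, -0.1431, 0.2083]
eef_rot: [0.165, -0.649, -0.28, 0.688]
wrist_force: [-0.6, -0.7, -0.7]
opening: 1.0
```

```bash
python3 - <<'E'
from h import *
print(ctrl.get_obs()["q"])
M=tilt(79.2,37,1)
pre=np.array([ 0.48453438,-0.14551579,0.20879533]);print(delta(pre,M))
E
```

```text
[-0.76307015  0.35319735  1.57744401  0.36891075  1.74291468  0.59957105]
[-1.900e+00  1.700e+00 -1.000e-01  1.061e+02  1.010e+01 -1.030e+01]
```

{"method": "step_arm", "body": {
  "motion": [
    [0,0,0,10.6,1,-1,0],
    [0,0,0,21.2,2,-2,0],
    [0,0,0,31.8,3,-3,0],
    [0,0,0,42.4,4,-4,0],
    [0,0,0,53,5,-5,0],
    [0,0,0,63.6,6,-6,0],
    [0,0,0,74.2,7,-7,0],
    [0,0,0,84.8,8,-8,0],
    [0,0,0,95.4,9,-9,0],
    [0,0,0,106.1,10.1,-10.3,0]
  ]
}}

```text
time_s: 12.78
eef_pos: [0.484, -0.1431, 0.2082]
eef_rot: [0.69, -0.284, 0.343, 0.571]
wrist_force: [-0.9, -0.6, 0.3]
opening: 0.995
```

{"method": "step_arm", "body": {
  "motion": [
    [0,0,0,0,0,0,0],
    [0,0,0,0,0,0,0]
  ]
}}

```text
time_s: 13.02
eef_pos: [0.4842, -0.1436, 0.2084]
eef_rot: [0.688, -0.288, 0.341, 0.572]
wrist_force: [0.7, 0.3, 0.6]
opening: 0.997
```

```bash
python3 - <<'E'
from h import *
o=ctrl.get_obs();T=tool(o);print(o["q"],o["eef_pos"])
p,d=ctrl.camera("wrist");cv2.imwrite("pics/w10.png",p[:,:,::-1]);W=cloud("wrist",d,T)
m=(np.linalg.norm(W[...,:2]-[.501,-.0592],axis=-1)<.075)&(W[...,2]>.02)&(W[...,2]<.07)
print(m.sum(),rect(W,m),np.percentile(W[m][:,2],[5,50,95]))
hi=m&(W[...,2]>.036);print(rect(W,hi))
c=np.array([.501,-.0592,0]);M=tilt(79.2,37,1);g=c+M@[0,0,0]+np.array([np.cos(D(79.2)),np.sin(D(79.2)),0])*.0024+np.array([0,0,.009]);print("delta g",delta(g,M))
# top cam on new shelf view + rack
E
```

```text
[-0.85078227  0.23773721  1.72692387  0.49542961  1.60692057  2.37721728] [ 0.48419934 -0.1436318   0.20839034]
5505 ((504.7460632324219, -62.72126007080078), (95.2850112915039, 54.14855194091797), 79.26863098144531) [0.02635646 0.04509184 0.05531083]
((504.78717041015625, -62.504371643066406), (94.843505859375, 54.14855194091797), 79.26863098144531)
delta g [ 2.125e+02 -2.000e-01 -4.940e+01  5.000e-01  1.000e-01 -0.000e+00]
```

View pics/w10.png

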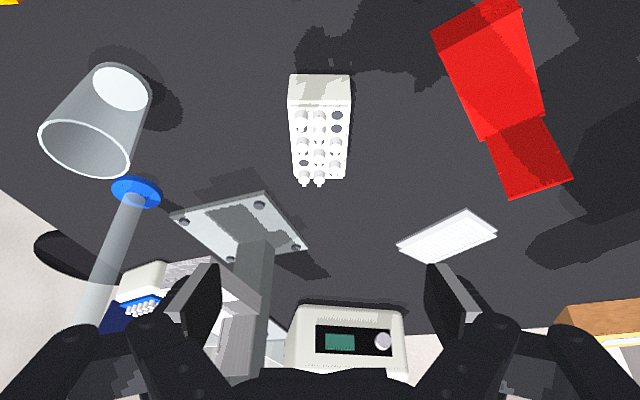

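{"method": "step_arm", "body": {
  "motion": [
    [30,-4.4,-40,0.5,0,0,0],
    [80,-4.4,-51.5,0.5,0,0,0],
    [120,-4.4,-51.5,0.5,0,0,0],
    [150,-4.4,-51.5,0.5,0,0,0],
    [150,-4.4,-51.5,0.5,0,0,0],
    [150,-4.4,-51.5,0.5,0,0,0],
    [150,-4.4,-51.5,0.5,0,0,0]
  ]
}}

```text
time_s: 13.95
eef_pos: [0.499, -0.0981, 0.0588]
eef_rot: [0.69, -0.285, 0.344, 0.569]
wrist_force: [0.5, 0.0, -0.1]
opening: 0.997
```

```bash
python3 - <<'E'
from h import *
o=ctrl.get_obs();T=tool(o);print(o["q"],o["eef_pos"])
p,d=ctrl.camera("wrist");cv2.imwrite("pics/w11.png",p[:,:,::-1]);W=cloud("wrist",d,T)
m=(np.linalg.norm(W[...,:2]-[.504,-.0625],axis=-1)<.075)&(W[...,2]>.01)&(W[...,2]<.07)
n,l,s,_=cv2.connectedComponentsWithStats(m.astype(np.uint8));j=1+np.argmax(s[1:,4]);r=rect(W,l==j);print(s[j],r)
M=tilt(79.27,37,1);sx=np.array([np.cos(D(79.27)),np.sin(D(79.27)),0]);g=np.array([.5047,-.0625,.009])+sx*.0024;print("delta g",delta(g,M))
A=((W-[.5047,-.0625,0])@np.column_stack([sx,[-sx[1],sx[0],0],[0,0,1]]))[m]*1000
print(np.percentile(A,[1,5,95,99],axis=0).round(1))
E
```

```text
[-0.77284146  0.44796767  1.81651825  0.54758639  1.31007461  2.29712502] [ 0.49903892 -0.09805145  0.0588292 ]
[  270   169   115   149 13824] ((504.7273254394531, -62.662193298339844), (97.1134262084961, 54.2344970703125), 79.27619934082031)
delta g [62.7  1.1  0.7 -0.2 -0.   0.2]
[[-54.5 -27.1  11. ]
 [-47.5 -23.8  14.6]
 [ 33.1  23.4  54.9]
 [ 40.7  27.   68.1]]
```

{"method": "step_arm", "body": {
  "motion": [
    [30,1,0.7,0,0,0,0],
    [50,1,0.7,0,0,0,0],
    [62,1,0.7,0,0,0,0],
    [62,1,0.7,0,0,0,0],
    [62,1,0.7,0,0,0,130],
    [62,1,0.7,0,0,0,255],
    [62,1,0.7,0,0,0,255],
    [62,1,0.7,0,0,0,255],
    [62,1,0.7,0,0,0,255],
    [62,1,0.7,0,0,0,255]
  ]
}}

```text
time_s: 15.25
eef_pos: [0.5051, -0.0602, 0.0093]
eef_rot: [0.691, -0.284, 0.344, 0.569]
wrist_force: [-1.0, -4.5, 5.4]
opening: 0.622
```

{"method": "step_arm", "body": {
  "motion": [
    [-8,0,6,0,0,0,255],
    [-30,0,22.5,0,0,0,255],
    [-60,0,45,0,0,0,255],
    [-95,0,71.5,0,0,0,255],
    [-120,0,90,0,0,0,255],
    [-120,0,90,0,0,0,255],
    [-120,0,90,0,0,0,255]
  ]
}}

```text
time_s: 16.12
eef_pos: [0.5037, -0.0591, 0.1577]
eef_rot: [0.69, -0.283, 0.345, 0.57]
wrist_force: [-0.7, -0.1, -0.8]
opening: 0.627
```

```bash
cat > r.py <<'E'
from h import *
o=ctrl.get_obs();T=tool(o);print(o["time_s"],o["eef_pos"],o["wrist_force"],o["opening"],o["q"].round(2))
p,d=ctrl.camera("wrist");cv2.imwrite("pics/wr.png",p[:,:,::-1])
W=cloud("wrist",d,np.eye(4))
Ms=np.column_stack([[np.sin(D(37)),0,np.cos(D(37))],[0,1,0],[-np.cos(D(37)),0,np.sin(D(37))]])
S=W@Ms*1000  # rack-aligned coords rel. TCP
m=(S[...,0]>-65)&(S[...,0]<60)&(abs(S[...,1])<26.5)&(S[...,2]>-15)&(S[...,2]<60)
n,l,s,_=cv2.connectedComponentsWithStats(m.astype(np.uint8));j=1+np.argmax(s[1:,4]);Q=S[l==j];print(s[j],np.percentile(Q,[1,5,50,95,99],axis=0).round(1))
f=Q[(Q[:,0]<-44)&(Q[:,2]>-4)&(Q[:,2]<22)&(abs(Q[:,1])<22)]
c=f.mean(0);nn=np.linalg.svd(f-c,full_matrices=False)[2][2];print("front face",len(f),c.round(1),(nn*np.sign(nn[0])).round(3),"zmin",np.percentile(f[:,2],[1,99]))
E
python3 r.py; python3 - <<'E'
from h import *
pyaw=100.1;px=np.array([np.cos(D(pyaw)),np.sin(D(pyaw)),0]);py=np.array([-px[1],px[0],0]);O=np.array([.651,.1557,0])
M=tilt(pyaw,37,1)
for out,up in((.15,.022),(0,.018)):
    c=O+px*(-.0597-out)+py*-.0018+np.array([0,0,.124+up]);t=c+px*.0024+np.array([0,0,.009]);print(t,delta(t,M))
E
```

```text
16.125 [ 0.50368629 -0.05906478  0.15772733] [-0.7238043  -0.13110221 -0.80416682] 0.6267475928523125 [-0.71  0.25  1.83  0.55  1.44  2.44]
[  200   184   250   213 37525] [[-64.3 -25.9  -6.6]
 [-62.2 -23.7  -2.1]
 [-49.   -0.4  33. ]
 [-13.8  23.1  58. ]
 [  7.4  25.5  59.5]]
front face 9141 [-49.2  -0.    9.9] [1.    0.002 0.   ] zmin [-3.65790573 21.81242671]
[ 0.68912563 -0.04807185  0.155     ] [ 2.900e+01 -1.802e+02  3.560e+01 -1.690e+01  1.000e-01  1.250e+01]
[0.66282062 0.09960363 0.151     ] [ 1.168e+02 -1.264e+02  1.447e+02 -1.690e+01  1.000e-01  1.250e+01]
```

{"method": "step_arm", "body": {
  "motion": [
    [0,-20,0,-5,0,4,255],
    [3,-55,3,-11,0,8,255],
    [10,-100,12,-16.9,0,12.5,255],
    [20,-145,24,-16.9,0,12.5,255],
    [29,-172,34,-16.9,0,12.5,255],
    [29,-180,35.6,-16.9,0,12.5,255],
    [29,-180,35.6,-16.9,0,12.5,255],
    [29,-180,35.6,-16.9,0,12.5,255]
  ]
}}

```text
time_s: 17.18
eef_pos: [0.6888, -0.0493, 0.1562]
eef_rot: [0.575, -0.342, 0.286, 0.686]
wrist_force: [0.2, 0.5, -0.9]
opening: 0.625
```

```bash
cat > s.py <<'E'
from h import *
import sys
o=ctrl.get_obs();T=tool(o);print(o["time_s"],o["eef_pos"],o["wrist_force"],o["opening"],o["q"].round(2))
pyaw=100.1;px=np.array([np.cos(D(pyaw)),np.sin(D(pyaw)),0]);py=np.array([-px[1],px[0],0]);O=np.array([.651,.1557,0]);F=np.column_stack([px,py,[0,0,1]])
print("rack centre in shelf home frame",((T[:3,3]-O)@F*1000-[1.2-59.7,-1.8,109.3]).round(1),"delta",delta(np.zeros(3),tilt(pyaw,37,1))[3:])
b=lambda x0,x1,y0,y1,z0,z1,L:L[(L[...,0]>x0)&(L[...,0]<x1)&(L[...,1]>y0)&(L[...,1]<y1)&(L[...,2]>z0)&(L[...,2]<z1)]
p,d=ctrl.camera("scene");cv2.imwrite(f"pics/s{sys.argv[1]}.png",p[:,:,::-1])
P=(cloud("scene",d)-O)@F*1000-[-59.7,-1.8,100]
q=b(-50,50,-25,25,18,32,P);print("platform",len(q),np.median(q[:,2]) if len(q) else '',np.polyfit(q[:,0],q[:,2],1) if len(q)>20 else '')
q=b(45,63,-20,20,40,95,P);print("plate x",np.median(q[:,0]),len(q),"med tilt",np.polyfit(q[:,2],q[:,0],1))
q=b(-55,55,-38,-22,4,18,P);print("side y(-30)",np.median(q[:,1]) if len(q) else '',len(q))
c=cv2.resize(p[120:300,340:500,::-1],None,fx=3,fy=3,interpolation=3);cv2.imwrite(f"pics/c{sys.argv[1]}.png",c)
E
python3 s.py 12
```

```text
17.175 [ 0.68877653 -0.04925261  0.15624249] [ 0.19746448  0.53605773 -0.94106778] 0.625018646047312 [-0.47  0.71  1.16  0.5   1.68  2.44]
rack centre in shelf home frame [-149.9    0.6   46.9] delta [-0.   0.1  0.1]
platform 549 22.934115450131117 [ 0.02828834 22.95839687]
plate x 56.58543544453211 146 med tilt [-1.79550443e-02  5.78105421e+01]
side y(-30) -30.457181786496253 74
```

{"method": "step_arm", "body": {
  "motion": [
    [18,-0.5,24,0,0,0,255],
    [40,-0.5,53,0,0,0,255],
    [62,-0.5,82,0,0,0,255],
    [78,-0.5,104,0,0,0,255],
    [88,-0.5,117,0,0,0,255],
    [90,-0.5,119.5,0,0,0,255],
    [90,-0.5,119.5,0,0,0,255],
    [90,-0.5,119.5,0,0,0,255]
  ]
}}

```text
time_s: 18.23
eef_pos: [0.6646, 0.0975, 0.1567]
eef_rot: [0.576, -0.342, 0.286, 0.685]
wrist_force: [0.2, -0.0, -1.8]
opening: 0.628
```

```bash
python3 s.py 13
```

```text
18.225 [0.664582   0.0974699  0.15665736] [ 0.18159486 -0.02657752 -1.7675115 ] 0.628069074819175 [-0.3   0.59  1.35  0.57  1.54  2.55]
rack centre in shelf home frame [-1.2 -1.4 47.4] delta [-0.   0.   0.2]
platform 154 22.010582493413068 [ 0.03290861 22.85433185]
plate x 56.11782386548275 41 med tilt [-0.12111036 66.10166929]
side y(-30) -30.59984186464686 87
```

View pics/c13.png

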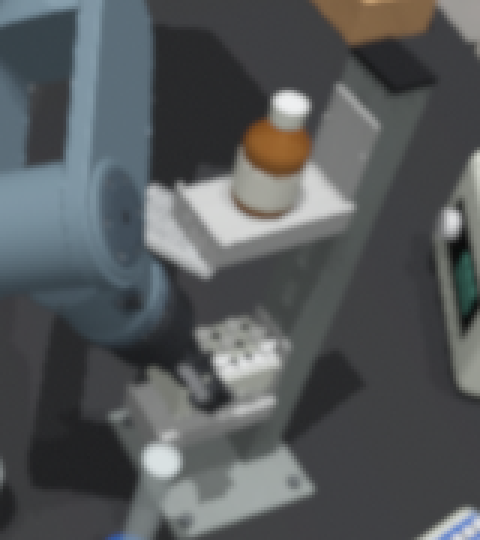

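{"method": "step_arm", "body": {
  "motion": [
    [4,0,-3,0,0,0,255],
    [8,0,-6,0,0,0,255],
    [12,0,-9,0,0,0,255],
    [15.2,0,-11.4,0,0,0,255],
    [16,0,-12,0,0,0,255],
    [16,0,-12,0,0,0,255]
  ]
}}

```text
time_s: 19.02
eef_pos: [0.6642, 0.0987, 0.1368]
eef_rot: [0.575, -0.342, 0.286, 0.686]
wrist_force: [0.1, 0.9, -1.9]
opening: 0.628
```

{"method": "step_arm", "body": {
  "motion": [
    [0.8,0,-0.6,0,0,0,255],
    [1.6,0,-1.2,0,0,0,255],
    [1.6,0,-1.2,0,0,0,255]
  ]
}}

```text
time_s: 19.4
eef_pos: [0.6642, 0.0987, 0.1347]
eef_rot: [0.575, -0.342, 0.286, 0.686]
wrist_force: [0.1, 0.4, -1.1]
opening: 0.627
```

{"method": "step_arm", "body": {
  "motion": [
    [0.8,0,-0.6,0,0,0,255],
    [1.2,0,-0.9,0,0,0,255],
    [1.2,0,-0.9,0,0,0,255]
  ]
}}

```text
time_s: 19.77
eef_pos: [0.6644, 0.0986, 0.1338]
eef_rot: [0.575, -0.343, 0.285, 0.686]
wrist_force: [-0.4, -1.4, 2.4]
opening: 0.623
```

```bash
python3 s.py 14
```

```text
19.775 [0.66436474 0.09864365 0.13376732] [-0.44279843 -1.42714982  2.39119631] 0.6231448906109016 [-0.3   0.62  1.36  0.57  1.51  2.53]
rack centre in shelf home frame [-0.  -1.4 24.5] delta [0.1 0.  0.1]
platform 50 22.245051192609978 [ 0.66855519 55.13427632]
plate x 56.143948772124205 106 med tilt [-2.57067264e-02  5.75696905e+01]
side y(-30) -30.48891993182089 76
```

{"method": "step_arm", "body": {
  "motion": [
    [0,0,0,0,0,0,120],
    [0,0,0,0,0,0,60],
    [0,0,0,0,0,0,0],
    [0,0,0,0,0,0,0],
    [0,0,0,0,0,0,0],
    [0,0,0,0,0,0,0]
  ]
}}

```text
time_s: 20.58
eef_pos: [0.6642, 0.0987, 0.1333]
eef_rot: [0.575, -0.342, 0.286, 0.686]
wrist_force: [0.2, 0.0, 0.3]
opening: 1.004
```

```bash
python3 s.py 15; python3 r.py
```

```text
20.575 [0.66423454 0.09873243 0.13325023] [0.20949008 0.04102032 0.28717349] 1.0040641124166512 [-0.3   0.62  1.36  0.57  1.51  2.53]
rack centre in shelf home frame [ 0.1 -1.2 24. ] delta [0.1 0.  0.1]
platform 45 22.646999894343466 [ 1.05833368 73.73175219]
plate x 56.182215773510535 113 med tilt [-1.11499331e-02  5.65346820e+01]
side y(-30) -30.837864033003104 53
20.625 [0.66425657 0.09869522 0.133278  ] [ 1.09428121  0.50454442 -0.27126988] 0.9998653478132183 [-0.3   0.62  1.36  0.57  1.51  2.53]
[  231   139   183   259 39260] [[-64.1 -25.7 -13.7]
 [-63.5 -22.8 -10.7]
 [-50.3  -1.2  24.3]
 [-14.9  21.3  57.5]
 [ 10.7  24.4  59.5]]
front face 10260 [-51.8  -0.    8.4] [ 0.965  0.004 -0.263] zmin [-3.83581084 21.74868375]
```

{"method": "step_arm", "body": {
  "motion": [
    [-8,0,-8,0,0,0,0],
    [-24,0,-26,0,0,0,0],
    [-48,0,-52,0,0,0,0],
    [-76,0,-78,0,0,0,0],
    [-100,0,-100,0,0,0,0],
    [-120,0,-100,0,0,0,0],
    [-120,0,-100,0,0,0,0]
  ]
}}

```text
time_s: 21.55
eef_pos: [0.6919, -0.0528, 0.1709]
eef_rot: [0.576, -0.344, 0.285, 0.684]
wrist_force: [-0.2, 0.4, -0.4]
opening: 1.001
```

```bash
cat > v.py <<'E'
from h import *
o=ctrl.get_obs();T=tool(o);print(o["time_s"],o["eef_pos"],o["wrist_force"])
pyaw=100.1;px=np.array([np.cos(D(pyaw)),np.sin(D(pyaw)),0]);py=np.array([-px[1],px[0],0]);O=np.array([.651,.1557,0]);F=np.column_stack([px,py,[0,0,1]])
for n in("scene","wrist"):
    p,d=ctrl.camera(n);cv2.imwrite(f"pics/{n}f.png",p[:,:,::-1])
    P=(cloud(n,d,T)-O)@F*1000-[-59.7,-1.8,100]
    m=(abs(P[...,0])<54)&(abs(P[...,1])<34)&(P[...,2]>40)&(P[...,2]<85);q=P[m]
    k=m&(P[...,2]>58)&(P[...,2]<68);r=cv2.minAreaRect(P[k][:,:2].astype(np.float32)) if k.sum()>20 else None
    print(n,m.sum(),"rack top rect",r,"pct",np.percentile(q,[1,50,99],axis=0).round(1))
    if n=="scene": c=p[150:270,380:480,::-1]
    a=(abs(P[...,0]+58.5)<6)&(abs(P[...,1])<34)&(P[...,2]>3)&(P[...,2]<40);q=P[a];print(" lip",len(q),np.percentile(q,[2,50,98],axis=0).round(1) if len(q) else '')
    q=P[(abs(P[...,0])<45)&(abs(P[...,1]+30)<5)&(P[...,2]>3)&(P[...,2]<24)];print(" shelf side",len(q),np.median(q[:,1]) if len(q) else '')
w=cv2.imread("pics/wristf.png");cv2.imwrite("pics/cf.png",np.hstack([cv2.resize(c,(400,480),interpolation=3)[:400],cv2.rotate(w,1)[:,120:520]]))
E
python3 v.py
```

```text
21.55 [ 0.69185263 -0.05284075  0.17091263] [-0.24586525  0.367814   -0.42852725]
scene 793 rack top rect ((0.7654762268066406, -5.246570587158203), (96.66253662109375, 53.75514602661133), 0.7336680889129639) pct [[-47.8 -31.8  41.1]
 [ -5.7 -11.7  67. ]
 [ 47.2  20.5  79.9]]
 lip 102 [[-61.2 -29.    3.5]
 [-59.7  -0.9  21. ]
 [-52.7  27.6  31.3]]
 shelf side 69 -30.453553042893137
wrist 5442 rack top rect ((-1.0863685607910156, -3.154317855834961), (103.97563934326172, 54.19183349609375), 0.2712355852127075) pct [[-52.1 -29.6  40.5]
 [-47.7  -3.1  65.7]
 [ 52.3  22.9  80.1]]
 lip 2450 [[-64.4 -30.4   3.6]
 [-63.6  -1.   17.6]
 [-62.2  27.5  31.3]]
 shelf side 1 -31.6923317824691
```

View pics/cf.png

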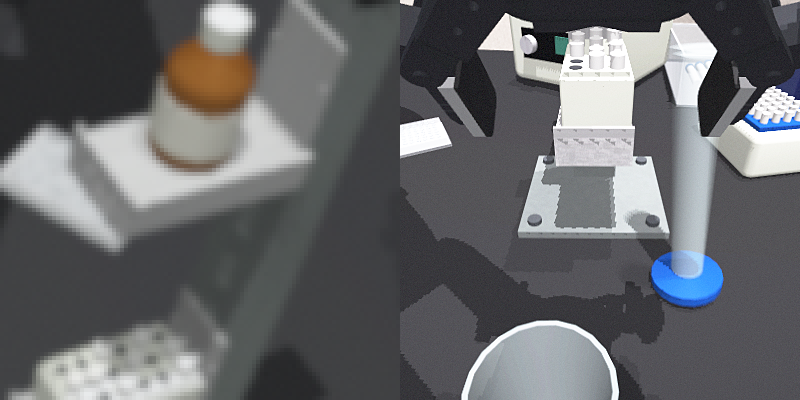

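```bash
python3 -c "
from bench import ctrl
o=ctrl.get_obs();print(o['time_s'],abs(o['dq']).max());print(ctrl.hand_in())"
```

```text
21.65 0.01757685256270534
the job is handed in; nothing more can be done
None
```

The shelf is hooked into the two lowest slots and pressed home. The white rack stands on it, and I handed the job in at 21.65 s.

**Shelf:** I pressed it down until the wrist force rose to about 17 N, then let go. The last checks put it at home height and about 1 mm off the upright's face, which is within the camera error. It droops 1 to 2° towards the front, inside the 5° limit.

**Rack:** I gripped it with the hand turned half round so that its camera stayed clear of the upper shelf. I lowered it until it touched, at about 4 N, then released it. It sits within about 1 mm of centre lengthwise, under 1° out of line and upright.

**Other objects:** The hand had backed off about 150 mm and read no contact force when I handed in. The upper bottle and the cylinder looked undisturbed in the last pictures. I did not re-measure the positions of the other bench items.

**Disagreements:** The sideways offset of the rack came out as 2 mm by the wrist camera and 4 mm by the scene camera, both inside the 12 mm limit. The top camera differed from the wrist camera by about 5 mm on both the shelf and the rack, so I trusted the wrist camera for the grasps.

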